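# Lock the cap of the wide enamel tin

## Task

Two red enamel tins stand on the dresser. Close the wide, low one: push its cap down by the bar grip and, keeping it down, turn it a quarter turn clockwise (seen from above) as far as it goes, then let go, so that the cap stays locked down. Leave the tall, slim tin standing where it is.

Things in the scene. Friction and masses are not known exactly. Their poses are not given: they have to be found in the camera images.
- cap_grip (a point): Middle of the steel bar grip on the cap of the wide, low red tin (104 mm across, fixed, upright). Bar 50 long, 14 wide, 28 mm high; this point is 14 mm above the cap's flat round top (58 mm across, at 106 mm height), on the cap's vertical axis. x along the bar, y across it, z up; moves and turns with the cap. Around the cap, a steel rim 92 mm across, its top at 84 mm height.
- cap_press (a joint): How far the wide tin's cap is pushed down, m: 0 = up (start), 0.012 = fully down (hard stop). A spring resists: 2.5 N at the top, 6 N fully down. Two ears on the cap, in line with the bar, start in two gaps of the rim and clear its underside only beyond 0.008; then the cap can turn. Turned and let go, it springs back to about 0.008, held by its ears under the rim.
- cap_turn (a joint): Turn of the wide tin's cap about its vertical axis, rad, growing clockwise seen from above: 0 to 0.05 at the start, with its ears in the gaps; 1.571 = quarter turn, hard stop. Turns easily (0.02 N m) while pushed down, blocked by the rim while up; stays where it is left.
- tall_tin: The other red enamel tin, loose, tall and slim: 68 mm across, 162 mm high with its own cap and small steel bar grip, about 0.45 kg. Not to be moved. Origin at the centre of its underside, z up.

How it is judged:
By the outcome, as a careful person would: the job done as asked, in the order asked, and still so for the second after the job is handed in, with the robot touching nothing.
It also fails if it takes over 35 s, if anything falls off the work surface, if the arm or the gripper's body presses on something with over 40 N, if the wrist force passes 120 N, or if a joint passes its speed limit or range.

## Robot

A 6-joint arm with a two-finger parallel gripper is mounted at the origin on the work surface. World frame = base frame: x ahead of the robot, y to its left, z up, the work surface at z = 0. Lengths are in m, angles in rad, forces in N, time in s.
With the tool pointing down it reaches from about 0.35 to 0.775 m from the base axis. Payload 7.3 kg.
Tool frame: the origin (TCP) lies on the mounting face of the last link; the fingertips stand 178 mm ahead of it and the grasp point (between the pads) lies 159 mm ahead of it; z points along the fingers, x is the direction in which the jaws open and shut, and the axes are right-handed (so a half turn about z gives the same grasp; the last joint's range is limited). The gripper opens to 92 mm and grips with 3 to 60 N. Pads are 19 mm wide; open, the fingers measure 130 mm over their backs; the gripper's body (75 mm by 190 mm) begins 47 mm behind the grasp point.
Start: joints at [1.079, 0.342, 1.524, -0, 1.275, -0.146], TCP at [0.178, 0.494, 0.405] pointing down, gripper open.
Joint ranges: [-2.53, 2.53], [-0.77, 2.02], [0.04, 2.7], [-1, 4.14], [0.28, 2.66], [-3.11, 3.11]. Speed limits (rad/s): [2.57, 2.57, 3.14, 3.14, 3.14, 3.14].

## Interface

Orientations are given as a unit quaternion [x, y, z, w].
In Python, from station import manip gives the robot as it stands.
- The arm moves only by the tool step_arm, never from a script. Its argument "series" is one flat list of numbers, 4 for each row, row after row: the shift along the world's x, y, z in mm, then the turn about the world's z in rad. In form: [x, y, z, yaw, x, y, z, yaw, ...]. A call has 1 to 5 rows; each row is the pose to reach, as a shift and turn from the pose commanded when the call began; what a row does not reach only later rows make up. A row lasts 1/12 s, in which the tool goes at most 41.7 mm and 7.16 degrees, less where a joint would pass 70% of its speed; a pose out of reach is approached as far as the arm can. A call with a gripper value outside its range is refused whole. "gripper" is the finger opening in mm, from 0 to 91.8, set as the call begins (left out, the last holds). The fingers move at their own pace and stop on an object; "squeeze" is the grip in N (left out, the last holds). Time passes only in rows, so rows that repeat a pose let the fingers close. It gives the time, the measured TCP pose, the force and the opening at its end, in the units of the state.
- manip.sense(): the state, without advancing time (a new reading comes with each control period).
- manip.read_camera(name): name is "side" or "top" or "wrist"; returns (picture, depth): 384x512x3 uint8, red, green, blue; 384x512 float32, m along the optical axis (not along the pixel's ray), 0 where there is no reading.
- manip.get_calibration(name): a dict with "fx", "fy", "cx", "cy" (pixels), "origin" and "orientation" of the camera in the world; the wrist camera has in their place "tool_from_camera" (4x4, takes a point from camera to tool coordinates, whose origin is the TCP and whose axes are the tool frame's). Camera axes: x right, y up, looking along -z (the intrinsics and any distortion apply to the point x, -y, -z); pixel columns grow to the right and rows downward; lengths in m; the calibration is good to about 2 mm. The wrist camera is an equidistant fisheye: a pixel r from the principal point sees the ray r / f radians off the axis. A picture is of the moment at which its call begins: read the wrist's pose just before it. get_calibration takes no time and is no camera call.
- manip.close_job(): hands the job in, once; it reports no verdict.
Trained networks look in the newest picture that a camera, given by its name, has taken for a name from the list of things; names that differ only in an ending like _2 or _b are one class to them, and where a whole thing is asked for, a point or a joint stands for the part that bears it (a point fixed in the world has none). Each returns a list of dicts, best first, with "conf" (0 to 1); they miss things now and then, are a little off and sometimes report something else, mostly with a low value. They report only what shows in the picture. A call takes as long as a camera call.
- manip.find_in(camera, target): "bbox" ([left, top, right, bottom] in pixels, round what is visible of it).
- manip.trace(camera, target): "pixels" (384x512 bool, what is visible of it) and "bbox" ([left, top, right, bottom] in pixels, round what is visible of it).
- manip.tip_of(camera, target): "uv" ([column, row] in pixels: a listed point, or the origin of a listed thing).
The state is a dict: "time_s": time; "q": joint angles; "dq": joint speeds; "joint_efforts": joint torques, N m; "tool_pos": TCP position; "tool_rot": TCP orientation; "contact_force": force on the tool from outside, world axes, zero at the start; "wrist_torque": the same for the moment, N m; "gripper_width": finger opening in m.
Only numpy, scipy, OpenCV 4.12 (cv2) and the standard library are available. Lean on these libraries where they do the work, as an engineer would, in place of code of your own. Each camera call takes 0.05 s, during which the arm holds its last target.

## Working session

There is one attempt and no reset: what is moved stays moved. The work goes in short steps, Python scripts to look and compute and a tool call to move; the robot and the scene stay as the last step left them, time stands still between calls to the robot, and variables do not carry over. Pictures are saved under pics/ and viewed, and the job is handed in when it is done.

Besides the shell and the picture viewer there is one more tool, called in YAML: its name, and indented under it one key for each argument. step_arm: Moves the arm, as the interface text tells. Its arguments: {"type":"object","properties":{"series":{"type":"array","items":{"type":"number"}},"gripper":{"type":"number"},"squeeze":{"type":"number"}},"required":["series"]}

```bash
mkdir -p pics
cat > h.py <<'E'
import numpy as np, cv2
from scipy.spatial.transform import Rotation as R
from station import manip
def save(n,cam):
    p,d=manip.read_camera(cam); cv2.imwrite(f'pics/{n}.png',p[:,:,::-1]); return p,d
def pts(cam,d):
    c=manip.get_calibration(cam); v,u=np.mgrid[0:384,0:512]
    x=(u-c['cx'])/c['fx']*d; y=-(v-c['cy'])/c['fy']*d
    P=np.stack([x,y,-d],-1)
    return P@R.from_quat(c['orientation']).as_matrix().T+np.array(c['origin'])
E
python3 - <<'E'
from h import *
for cam in ['top','side']:
    p,d=save(cam+'0',cam); np.save(cam+'d.npy',d)
    print(cam,{k:v for k,v in manip.get_calibration(cam).items()})
    for t in ['cap_grip','tall_tin']:
        print(t,manip.find_in(cam,t),manip.tip_of(cam,t))
s=manip.sense();print(s)
E
```

```text
top {'fx': 491.8537665275805, 'fy': 491.8537665275805, 'cx': 264.1582709877171, 'cy': 193.20639003796038, 'origin': array([ 0.50937861, -0.00716898,  0.98638717]), 'orientation': array([ 0.01059064, -0.01313523, -0.70541062,  0.70859802])}
cap_grip [{'bbox': [315.9, 157.9, 348.9, 201.8], 'conf': 0.89}] [{'uv': [332.2, 176.2], 'conf': 0.82}]
tall_tin [{'bbox': [129.0, 185.7, 176.2, 220.4], 'conf': 0.72}] [{'uv': [162.7, 201.2], 'conf': 0.62}]
side {'fx': 388.79107248226893, 'fy': 388.79107248226893, 'cx': 256.00931092398366, 'cy': 192.89413206834618, 'origin': array([0.4002382 , 0.58807003, 0.63394656]), 'orientation': array([-0.04671067,  0.41313193,  0.90389096, -0.10060446])}
cap_grip [{'bbox': [243.9, 143.9, 270.1, 171.2], 'conf': 0.67}] [{'uv': [256.7, 150.4], 'conf': 0.61}]
tall_tin [{'bbox': [220.5, 239.4, 262.2, 322.2], 'conf': 0.84}] [{'uv': [241.1, 304.9], 'conf': 0.56}]
{'time_s': 0.5, 'q': array([ 1.07899850e+00,  3.42042004e-01,  1.52412720e+00, -4.49512081e-05,
        1.27539912e+00, -1.46043803e-01]), 'dq': array([ 0.00148321, -0.0010731 , -0.00123336, -0.00124643, -0.00062687,
       -0.00064171]), 'joint_efforts': array([-1.72801269e-04, -4.30814087e+01, -2.44318199e+01,  7.19299028e-02,
        4.89271909e-02,  8.23107555e-07]), 'tool_pos': array([0.17793288, 0.49392961, 0.40470918]), 'tool_rot': array([8.18197367e-01, 5.74937448e-01, 2.05376878e-05, 1.37327435e-05]), 'contact_force': array([-0.78107997,  0.44187348,  0.62973455]), 'wrist_torque': array([ 0.00372727, -0.00709561, -0.02470641]), 'gripper_width': 0.09206632597421982}
```

View pics/top0.png

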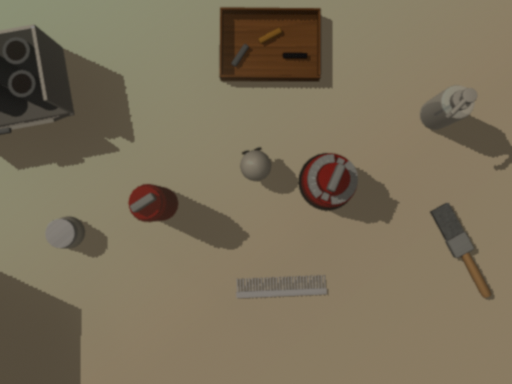

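View pics/side0.png

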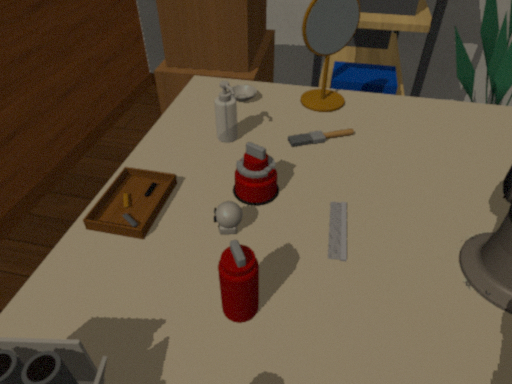

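The top view shows the wide tin at about (328,181) with its bar at (336,177). The tall tin is at (150,202), and a small round thing (alarm clock?) is at (256,165).

Run:
```python
from h import *
d=np.load('topd.npy'); P=pts('top',d)
ps=cv2.imread('pics/top0.png')
w=P[140:215,290:365]
z=w[...,2]
def rep(name,m):
    q=w[m]; print(name,len(q),q.mean(0).round(4)); return q
q=rep('bar',(z>0.122)&(z<0.15))
c=q[:,:2]-q[:,:2].mean(0); e,v=np.linalg.eigh(c.T@c/len(c)); a=v[:,1]; print('bar ang',np.degrees(np.arctan2(a[1],a[0])),np.sqrt(e)*np.sqrt(12))
r,_=cv2.minEnclosingCircle(w[(z>0.07)&(z<0.095)][:,:2].astype(np.float32)),0; print('rim circ',r)
print(cv2.minEnclosingCircle(w[(z>0.1)&(z<0.115)][:,:2].astype(np.float32)))
print(cv2.minAreaRect(q[:,:2].astype(np.float32)), np.percentile(z,[1,50,90,97,99]))
for n,(u0,u1,v0,v1) in dict(clock=(238,275,145,185),tall=(125,182,180,225)).items():
    k=P[v0:v1,u0:u1].reshape(-1,3);k=k[k[:,2]>0.02];print(n,k.min(0),k.max(0))
# side bar
d=np.load('sided.npy'); P=pts('side',d); k=P[140:175,240:275].reshape(-1,3);k=k[(k[:,2]>0.12)&(k[:,2]<.15)];print('sidebar',len(k),k.mean(0),k.min(0),k.max(0))
m=manip.trace('top','cap_grip')
for x in m[:2]: print(x['conf'],x['bbox'],x['pixels'].sum())
p=cv2.imread('pics/top0.png')[130:230,280:380]; cv2.imwrite('pics/topz.png',cv2.resize(p,(600,600),interpolation=cv2.INTER_CUBIC))
```

```text
bar 240 [ 0.5665 -0.136   0.1312]
bar ang 156.19501389887174 [0.01443554 0.04973746]
rim circ ((0.5665358901023865, -0.13643644750118256), 0.046424806118011475)
((0.5662933588027954, -0.13628937304019928), 0.02896362729370594)
((0.5664370059967041, -0.13643240928649902), (0.014249374158680439, 0.04998364299535751), 66.23151397705078) [-0.00544671  0.00088948  0.10378732  0.13083813  0.13311342]
clock [ 0.50937861 -0.02340219  0.03872534] [0.6280045  0.03416303 0.98638717]
tall [ 0.48704838 -0.00716898  0.02023896] [0.55383455 0.22504489 0.98638717]
sidebar 169 [ 0.56456517 -0.13239805  0.13039542] [ 0.54169806 -0.1473697   0.12024249] [ 0.5898694  -0.12107069  0.13735946]
0.55 [314.6, 157.3, 347.7, 200.1] 929
```

View pics/topz.png

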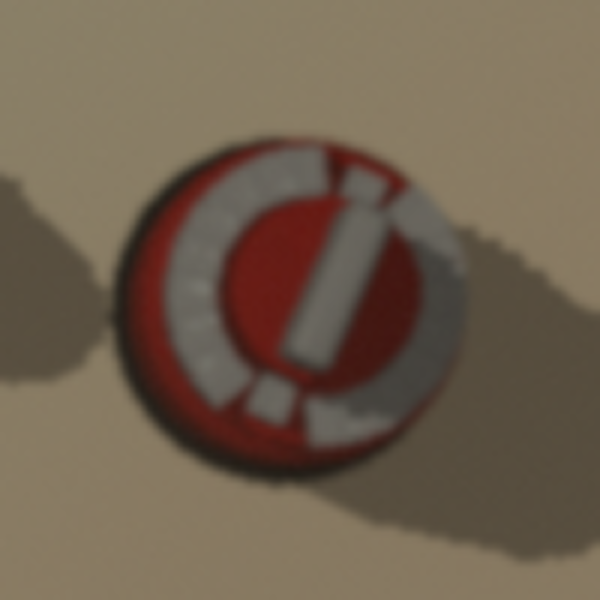

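step_arm:
  series: [20,-32,0,-0.01,40,-65,0,-0.02,60,-97,0,-0.03,80,-130,0,-0.04,100,-162,0,-0.05]

```text
time_s: 0.97
tool_pos: [0.2783, 0.3303, 0.4048]
tool_rot: [0.832, 0.554, 0.0, 0.0]
contact_force: [0.8, 0.4, 0.0]
gripper_width: 0.0913
```

step_arm:
  series: [20,-32,0,-0.01,40,-65,0,-0.02,60,-97,0,-0.02,80,-130,0,-0.02,100,-162,0,-0.02]

```text
time_s: 1.38
tool_pos: [0.3784, 0.1681, 0.405]
tool_rot: [0.838, 0.546, 0.0, 0.0]
contact_force: [0.6, 1.2, 0.7]
gripper_width: 0.0918
```

step_arm:
  series: [20,-32,0,0,40,-65,0,0,60,-97,0,0,80,-130,0,0,100,-162,0,0]

```text
time_s: 1.8
tool_pos: [0.4785, 0.0059, 0.4049]
tool_rot: [0.838, 0.546, 0.0, 0.0]
contact_force: [0.7, 1.6, -0.4]
gripper_width: 0.0916
```

step_arm:
  series: [20,-32,0,0,40,-65,0,0,60,-97,0,0,80,-130,0,0,88,-144,0,0]

```text
time_s: 2.22
tool_pos: [0.5674, -0.1401, 0.4042]
tool_rot: [0.839, 0.545, 0.0, 0.001]
contact_force: [-1.0, 0.7, 0.0]
gripper_width: 0.092
```

Run:
```python
from h import *
s=manip.sense(); print(s['tool_pos'],s['contact_force'],R.from_quat(s['tool_rot']).as_matrix()[:,0])
p,d=save('w1','wrist'); c=manip.get_calibration('wrist'); np.set_printoptions(suppress=True,precision=4)
T=np.array(c['tool_from_camera']); print(c)
v,u=np.mgrid[0:384,0:512]; x=u-c['cx'];y=v-c['cy'];r=np.hypot(x,y)+1e-9;th=r/c['fx'];t=np.tan(th)
P=np.stack([x/r*t*d,-y/r*t*d,-d],-1)
P=P@T[:3,:3].T+T[:3,3]; P=P@R.from_quat(s['tool_rot']).as_matrix().T+s['tool_pos']
near=(np.hypot(P[...,0]-.5664,P[...,1]+.1362)<.055)&(d>0)
z=P[...,2]
q=P[near&(z>.124)&(z<.145)]; print(len(q),q.mean(0),cv2.minAreaRect(q[:,:2].astype(np.float32)))
c=q[:,:2]-q[:,:2].mean(0); e,vv=np.linalg.eigh(c.T@c); a=vv[:,1]; print('ang',np.degrees(np.arctan2(a[1],a[0])))
for lo,hi in((.075,.095),(.1,.112)):
    k=P[near&(z>lo)&(z<hi)]; print(len(k),cv2.minEnclosingCircle(k[:,:2].astype(np.float32)))
```

```text
[ 0.5674471  -0.14006945  0.40424268] [-0.95342333  0.73899003  0.03671607] [ 4.06326319e-01  9.13727597e-01 -8.95028468e-04]
{'fx': 297.3186396354542, 'fy': 297.3186396354542, 'cx': 260.72011956801225, 'cy': 188.29446910787826, 'tool_from_camera': array([[ 1.    ,  0.0006,  0.0005,  0.0004],
       [ 0.0008, -0.957 , -0.2901, -0.079 ],
       [ 0.0003,  0.2901, -0.957 ,  0.0192],
       [ 0.    ,  0.    ,  0.    ,  1.    ]])}
862 [ 0.5648 -0.1351  0.1342] ((0.5663871169090271, -0.13589170575141907), (0.013572897762060165, 0.049701813608407974), 66.23286437988281)
ang 156.87884318909298
2834 ((0.5665754079818726, -0.13572825491428375), 0.0469626858830452)
1862 ((0.5666939616203308, -0.1356578767299652), 0.029241329059004784)
```

View pics/w1.png

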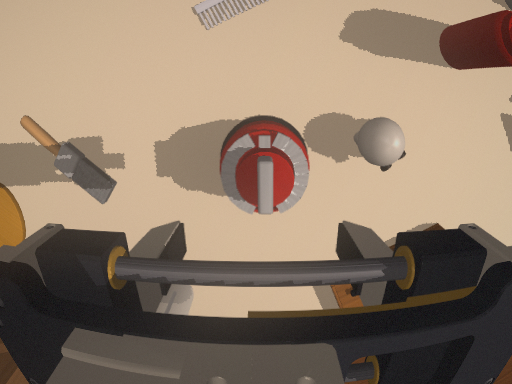

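The wrist view agrees: the bar sits at (265,185), centre (0.5665, -0.1358), top at 0.134, and the jaws are aligned across it. Going down.

step_arm:
  series: [0,0,-30,0,0,0,-60,0,0,0,-80,0,0,0,-90,0,0,0,-90,0]
  gripper: 60

```text
time_s: 2.68
tool_pos: [0.5654, -0.1356, 0.3125]
tool_rot: [0.838, 0.546, -0.001, -0.002]
contact_force: [-0.1, 0.6, 0.2]
gripper_width: 0.0634
```

step_arm:
  series: [0,0,0,0,0,0,0,0]

```text
time_s: 2.85
tool_pos: [0.5664, -0.1361, 0.3164]
tool_rot: [0.838, 0.546, 0.001, 0.001]
contact_force: [-0.3, 1.0, 0.3]
gripper_width: 0.0606
```

step_arm:
  series: [0,0,-12,0,0,0,-22,0,0,0,-27,0,0,0,-27,0,0,0,-27,0]

```text
time_s: 3.27
tool_pos: [0.566, -0.1361, 0.2879]
tool_rot: [0.838, 0.546, 0.0, -0.0]
contact_force: [0.7, 0.3, 0.7]
gripper_width: 0.0602
```

step_arm:
  series: [0,0,0,0,0,0,0,0,0,0,0,0,0,0,0,0,0,0,0,0]
  gripper: 0
  squeeze: 35

```text
time_s: 3.68
tool_pos: [0.566, -0.1361, 0.2879]
tool_rot: [0.838, 0.546, 0.0, 0.0]
contact_force: [0.1, 0.1, -0.4]
gripper_width: 0.0311
```

step_arm:
  series: [0,0,0,0,0,0,0,0,0,0,0,0]

```text
time_s: 3.93
tool_pos: [0.566, -0.1358, 0.2878]
tool_rot: [0.838, 0.546, 0.0, -0.0]
contact_force: [-0.0, 1.7, -0.8]
gripper_width: 0.0138
```

step_arm:
  series: [0,0,-3,0,0,0,-6,0,0,0,-9,0,0,0,-11,0,0,0,-11,0]

```text
time_s: 4.35
tool_pos: [0.566, -0.1359, 0.2765]
tool_rot: [0.838, 0.546, 0.0, -0.0]
contact_force: [0.3, 3.5, 4.5]
gripper_width: 0.0132
```

step_arm:
  series: [0,0,0,0,0,0,0,0]

```text
time_s: 4.52
tool_pos: [0.566, -0.1359, 0.2769]
tool_rot: [0.838, 0.546, 0.0, -0.0]
contact_force: [0.1, 3.5, 4.5]
gripper_width: 0.0137
```

step_arm:
  series: [0,0,-0.5,-0.05,0,0,-0.5,-0.15,0,0,-0.5,-0.25,0,0,-0.5,-0.3,0,0,-0.5,-0.3]

```text
time_s: 4.93
tool_pos: [0.5661, -0.1357, 0.2765]
tool_rot: [0.911, 0.413, 0.001, -0.0]
contact_force: [1.4, 5.2, 5.3]
gripper_width: 0.0134
```

Run:
```python
from h import *
s=manip.sense(); print(s['tool_pos'],s['contact_force'],s['wrist_torque'],s['q'])
```

```text
[ 0.56609603 -0.13574106  0.27652485] [1.43210995 5.15377834 5.33956496] [ 0.98376374 -0.15515068 -0.04461155] [-3.67176128e-01  5.70271920e-01  1.53173948e+00  1.03233295e-03
  1.03899944e+00 -1.22024941e+00]
```

step_arm:
  series: [0,0.5,0,-0.1,0,0.5,0,-0.2,0,0.5,0,-0.3,0,0.5,0,-0.4,0,0.5,0,-0.5]

```text
time_s: 5.35
tool_pos: [0.5663, -0.1353, 0.2766]
tool_rot: [0.985, 0.175, 0.001, 0.0]
contact_force: [2.4, 5.4, 3.7]
gripper_width: 0.0136
```

step_arm:
  series: [0,0,0,-0.1,0,0,0,-0.2,0,0,0,-0.3,0,0,0,-0.4,0,0,0,-0.5]

```text
time_s: 5.77
tool_pos: [0.5665, -0.1353, 0.2768]
tool_rot: [0.997, -0.074, 0.001, -0.0]
contact_force: [2.7, 4.5, 4.8]
gripper_width: 0.0138
```

Run:
```python
from h import *
s=manip.sense(); print(s['tool_pos'],s['contact_force'],s['wrist_torque'],s['q'])
a=R.from_quat(s['tool_rot']).as_matrix()[:,0];print(np.degrees(np.arctan2(a[1],a[0])))
```

```text
[ 0.56653718 -0.13526904  0.27677387] [2.68298173 4.46235065 4.83710201] [ 0.96669563 -0.48407923  0.10655247] [-3.66192561e-01  5.70062324e-01  1.53131929e+00  1.29030951e-03
  1.03776692e+00 -2.18062299e-01]
-8.524769766561251
```

step_arm:
  series: [0.3,0.3,0,-0.08,0.3,0.3,0,-0.16,0.3,0.3,0,-0.22,0.3,0.3,0,-0.27,0.3,0.3,0,-0.27]

```text
time_s: 6.18
tool_pos: [0.5668, -0.1352, 0.2768]
tool_rot: [0.979, -0.206, 0.001, 0.0]
contact_force: [2.0, 3.8, 4.8]
gripper_width: 0.0139
```

Run:
```python
from h import *
s=manip.sense(); print(s['tool_pos'],s['contact_force'],s['wrist_torque'],s['q'])
a=R.from_quat(s['tool_rot']).as_matrix()[:,0];print(np.degrees(np.arctan2(a[1],a[0])))
```

```text
[ 0.56680745 -0.13517015  0.27676379] [1.99507466 3.83986461 4.79105451] [ 0.6864493  -0.45866207  0.46378672] [-3.65673556e-01  5.70467035e-01  1.53058365e+00  3.72710087e-04
  1.03804453e+00  4.92836591e-02]
-23.78615187056683
```

Wrist torque has risen to 0.46 N m, so the stop is close. I'll press slightly further into it to confirm.

step_arm:
  series: [0,0,0,-0.02,0,0,0,-0.04,0,0,0,-0.04]

```text
time_s: 6.43
tool_pos: [0.5668, -0.1351, 0.2768]
tool_rot: [0.975, -0.224, 0.001, 0.0]
contact_force: [3.2, 3.7, 4.4]
gripper_width: 0.0142
```

Run:
```python
from h import *
s=manip.sense(); print(s['tool_pos'],s['contact_force'],s['wrist_torque'])
a=R.from_quat(s['tool_rot']).as_matrix()[:,0];print(np.degrees(np.arctan2(a[1],a[0])))
```

```text
[ 0.56681032 -0.13514279  0.27678924] [3.15393429 3.68492621 4.3557861 ] [ 0.77203091 -0.37260391  0.81786016]
-25.931978372051415
```

step_arm:
  series: [0,0,2,0.02,0,0,2,0.02]

```text
time_s: 6.6
tool_pos: [0.5668, -0.1351, 0.2789]
tool_rot: [0.977, -0.214, 0.001, 0.0]
contact_force: [2.5, 3.9, 4.4]
gripper_width: 0.0137
```

step_arm:
  series: [0,0,0,0,0,0,0,0,0,0,0,0,0,0,0,0,0,0,0,0]
  gripper: 50

```text
time_s: 7.02
tool_pos: [0.566, -0.1356, 0.2778]
tool_rot: [0.976, -0.216, -0.001, 0.0]
contact_force: [0.3, -0.1, -0.1]
gripper_width: 0.0426
```

step_arm:
  series: [0,0,10,0,0,0,30,0,0,0,60,0,0,0,90,0,0,0,110,0]

```text
time_s: 7.43
tool_pos: [0.5663, -0.1354, 0.3919]
tool_rot: [0.976, -0.216, 0.002, 0.0]
contact_force: [0.6, -0.1, -0.1]
gripper_width: 0.0501
```

step_arm:
  series: [0,0,0,0,0,0,0,0,0,0,0,0]

```text
time_s: 7.68
tool_pos: [0.5659, -0.1352, 0.3878]
tool_rot: [0.976, -0.216, -0.001, -0.0]
contact_force: [-0.6, 0.1, -0.0]
gripper_width: 0.0502
```

Run:
```python
from h import *
s=manip.sense(); print(s['time_s'],s['tool_pos'],s['contact_force'])
p,d=save('w2','wrist'); c=manip.get_calibration('wrist'); np.set_printoptions(suppress=True,precision=4)
T=np.array(c['tool_from_camera'])
v,u=np.mgrid[0:384,0:512]; x=u-c['cx'];y=v-c['cy'];r=np.hypot(x,y)+1e-9;t=np.tan(r/c['fx'])
P=np.stack([x/r*t*d,-y/r*t*d,-d],-1)
P=P@T[:3,:3].T+T[:3,3]; P=P@R.from_quat(s['tool_rot']).as_matrix().T+s['tool_pos']
near=(np.hypot(P[...,0]-.5665,P[...,1]+.1358)<.026)&(d>0)
z=P[...,2]
q=P[near&(z>.117)&(z<.145)]; print(len(q),np.median(q,0),cv2.minAreaRect(q[:,:2].astype(np.float32)))
k=z[near&(z>.08)&(z<.112)];print('flat',np.median(k))
p,d=save('top2','top');print(manip.tip_of('top','tall_tin'),manip.find_in('top','tall_tin'))
p,d=save('side2','side')
```

```text
7.6833 [ 0.56588733 -0.13520701  0.38778933] [-0.62280809  0.12493508 -0.01659665]
905 [ 0.5675 -0.1332  0.1265] ((0.5667969584465027, -0.13494719564914703), (0.04938678815960884, 0.01399671845138073), 68.52568054199219)
flat 0.09897988795210275
[{'uv': [163.0, 203.1], 'conf': 0.6}] [{'bbox': [130.3, 182.6, 175.4, 221.1], 'conf': 0.55}]
```

View pics/w2.png

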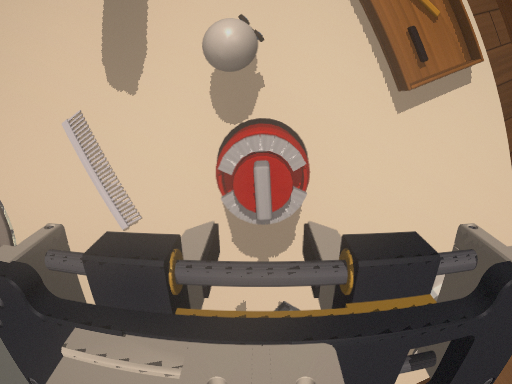

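View pics/side2.png

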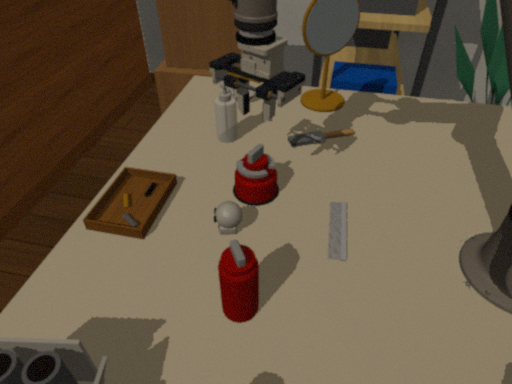

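```bash
python3 -c "
from station import manip
print(manip.close_job())"
```

```text
the job is handed in; nothing more can be done
None
```

The wide, low tin is closed and the job is handed in; I stopped moving at 7.7 s. I gripped its cap by the bar, pushed it down about 11 mm and turned it clockwise to the stop. Then I let go and lifted clear.

- **Cap locked down:** after release, the bar top sits at about 0.1265 m, down from 0.134 m, so the cap is held roughly 8 mm down as expected.
- **Quarter turn:** the bar measured about 87.7° of turn, a little short of 90°. The cap may start at up to 0.05 rad, so this is consistent with the full quarter turn. At the end the wrist torque rose from about 0.1 to 0.8 N m, which is the hard stop.
- **Forces:** the readings I took stayed within about 6 N on any axis.
- **Tall tin:** it stands where it was. Its detected position moved by about 2 pixels between pictures, within the network's noise.
- **Robot:** it was touching nothing at hand-in.

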